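# Tamp the ballast tray level

## Robot

A 6-joint arm with a two-finger parallel gripper is mounted at the origin on the work surface. World frame = base frame: x ahead of the robot, y to its left, z up, the work surface at z = 0. Lengths are in m, angles in degrees, forces in N, time in s.
With the tool pointing down it reaches from about 0.35 to 0.875 m from the base axis. Payload 4.2 kg.
Tool frame: the origin (TCP) lies midway between the tips of the shut fingers; the grasp point (between the pads) lies 19 mm behind it; z points along the fingers, y is the line along which they close (so a half turn about z gives the same grasp; the last joint's range is limited). The gripper opens to 87 mm and grips with 3 to 60 N. Pads are 19 mm wide; open, the fingers measure 117 mm over their backs; the gripper's body (75 mm by 190 mm) begins 51 mm behind the grasp point.
Start: joints at [-61.1, 22.042, 0.453, 0, -68.411, -14.817], TCP at [0.152, -0.606, 0.223] pointing down, gripper open.
Joint ranges: [-179.83, 179.83], [-69.29, 118.12], [-61.27, 80.66], [-181.25, 117.63], [-171.15, -9.14], [-177.46, 177.46]. Speed limits (degrees/s): [159.86, 159.86, 180, 180, 180, 180].

## Interface

Orientations are given as a 3x3 rotation matrix whose columns are the frame's x, y, z axes.
In Python, from station import r, cams gives the robot as it stands.
- The arm moves only by the tool play_rows, never from a script. Its argument "commands" is text: rows parted by semicolons, each of 6 numbers parted by spaces: the shift along the world's x, y, z normalised to -1 to 1, where 1 is 30 mm, then the turn, a rotation vector about the world's x, y, z normalised to -1 to 1, where 1 is 0.15 rad. A call has 1 to 20 rows; each row shifts and turns the commanded pose from where the row before left it; what a row does not reach is not made up. A row lasts 1/10 s, in which the tool goes at most 50 mm and 8.59 degrees, less where a joint would pass 70% of its speed; a pose out of reach is approached as far as the arm can. A call with a number of a shift or a turn outside -1 to 1 is refused whole. A call with a gripper value outside its range is refused whole. "grip" is the finger opening in mm, from 0 to 87, set as the call begins (left out, the last holds). The fingers move at their own pace and stop on an object; the grip force is fixed at half the most. Time passes only in rows, so rows that do not move let the fingers close. It gives the time, the measured TCP pose, the force, the opening and the grip force at its end, in the units of the state.
- r.sense(): the state, without advancing time (a new reading comes with each control period).
- cams.capture(name): name is "side" or "top" or "wrist"; returns (picture, depth): 420x560x3 uint8, blue, green, red; 420x560 float32, m along the optical axis (not along the pixel's ray), 0 where there is no reading.
- cams.camera_info(name): a dict with "mtx" (3x3 intrinsics, pixels), "R" (3x3) and "t" (3): a world point X has camera coordinates R X + t. Camera axes: x right, y down, z forward; pixel columns grow to the right and rows downward; lengths in m; the calibration is good to about 2 mm. A picture is of the moment at which its call begins: read the wrist's pose just before it. camera_info takes no time and is no camera call; for the wrist camera it gives the pose at the moment of the call.
- r.finish_job(): hands the job in; it is judged then, once.
The state is a dict: "time_s": time; "joints": joint angles; "joint_velocities": joint speeds; "effort": joint torques, N m; "tcp_pos": TCP position; "ee_rot": TCP orientation; "wrist_force": force on the tool from outside, world axes, zero at the start; "moment": the same for the moment, N m; "gripper_width": opening from 0.0 (shut) to 1.0 (fully open); "gripper_force": force on a finger pad.
Only numpy, scipy, OpenCV 4.12 (cv2) and the standard library are available. Lean on these libraries where they do the work, as an engineer would, in place of code of your own. Each camera call takes 0.05 s, during which the arm holds its last target. There are 200 camera calls.

## Task

Some of the iron slugs in the gym's ballast tray stand proud: pick up the flat tamper by its handle and tamp them down until all ten stand flat on the bed in one level layer. Lean firmly on the fill with the tamper, about 15 N, but never more than about 20 N because the bed is sprung, and do not push the slugs with the fingers. Then stand the tamper upright on its rubber pad again and let go, leaving the other things where they are.

Things in the scene. Friction and masses are not known exactly. Their poses are not given: they have to be found in the camera images.
- tray: open plywood tray screwed to the table, outside 94 x 217 x 52 mm, inside 74 mm (its x) by 197 mm (its y), walls 10 mm thick, rim 52 mm above the table; origin under its centre on the table. Its walls do not move
- bed: grey sprung floor of the tray, 73 x 196 mm, its axes parallel to the tray's; origin at the centre of its upper face, about 20 mm above the table. It stays level and sinks under load, about 1 mm for every 7 N, 10 mm at most; under the slugs alone it has sunk about 1.4 mm
- pad: square black rubber pad fixed on the table, 110 x 110 x 6 mm, the tamper's parking place; origin under its centre on the table; left or right of the tray
- tamper: flat tamper standing upright: round steel foot 62 mm in diameter and 10 mm thick, a steel collar (38 mm wide) up to 22 mm, then an upright square wooden handle 26 x 26 mm (faces across its x and y) up to 140 mm; about 0.35 kg, its weight mostly low; origin at the centre of the foot's underside, z up along the handle
- slug1: barrel-shaped cast-iron ballast slug, 34 mm across the middle, tapering to 24 mm across its flat ends, 26 mm high, about 100 g; origin at its centre, so 13 mm above the bed when it stands flat. One of ten alike, in two rows of five along the tray; this one starts on the bed; row on the tray's -x side
- slug2: slug like slug1, second from the -y end of the -x row; it starts proud, wedged 4 to 10 mm up, perhaps leaning, between its two row neighbours; pressed down with up to about 15 N, perhaps more than once, it drives them apart along the row, where there is about 25 mm of room. Origin at its centre
- slug3: barrel-shaped cast-iron ballast slug, 34 mm across the middle, tapering to 24 mm across its flat ends, 26 mm high, about 100 g; origin at its centre, so 13 mm above the bed when it stands flat. One of ten alike, in two rows of five along the tray; this one starts on the bed; row on the tray's -x side
- slug4: barrel-shaped cast-iron ballast slug, 34 mm across the middle, tapering to 24 mm across its flat ends, 26 mm high, about 100 g; origin at its centre, so 13 mm above the bed when it stands flat. One of ten alike, in two rows of five along the tray; this one starts on the bed; row on the tray's -x side
- slug5: barrel-shaped cast-iron ballast slug, 34 mm across the middle, tapering to 24 mm across its flat ends, 26 mm high, about 100 g; origin at its centre, so 13 mm above the bed when it stands flat. One of ten alike, in two rows of five along the tray; this one starts on the bed; row on the tray's -x side
- slug6: barrel-shaped cast-iron ballast slug, 34 mm across the middle, tapering to 24 mm across its flat ends, 26 mm high, about 100 g; origin at its centre, so 13 mm above the bed when it stands flat. One of ten alike, in two rows of five along the tray; this one starts on the bed; row on the tray's +x side
- slug7: slug like slug1, second from the +y end of the +x row; it starts proud, wedged 4 to 10 mm up, perhaps leaning, between its two row neighbours; pressed down with up to about 15 N, perhaps more than once, it drives them apart along the row, where there is about 25 mm of room. Origin at its centre
- slug8: barrel-shaped cast-iron ballast slug, 34 mm across the middle, tapering to 24 mm across its flat ends, 26 mm high, about 100 g; origin at its centre, so 13 mm above the bed when it stands flat. One of ten alike, in two rows of five along the tray; this one starts on the bed; row on the tray's +x side
- slug9: barrel-shaped cast-iron ballast slug, 34 mm across the middle, tapering to 24 mm across its flat ends, 26 mm high, about 100 g; origin at its centre, so 13 mm above the bed when it stands flat. One of ten alike, in two rows of five along the tray; this one starts on the bed; row on the tray's +x side
- slug10: barrel-shaped cast-iron ballast slug, 34 mm across the middle, tapering to 24 mm across its flat ends, 26 mm high, about 100 g; origin at its centre, so 13 mm above the bed when it stands flat. One of ten alike, in two rows of five along the tray; this one starts on the bed; row on the tray's +x side
- dumbbell: small black hex dumbbell lying on the table, 180 mm long, 68 mm wide; leave it alone; origin on the table under its middle, y along it
- weight_plate: flat round steel weight plate, 120 mm across, 18 mm thick, lying on the table; leave it alone; origin under its centre
- chalk_jar: white jar with a black cap, 70 mm across, 85 mm high; leave it alone; origin under its centre
Not all that is in view belongs to the job. What is shaped like the tamper but blue or yellow is not meant.

How it is judged (in metres and radians):
On the way, in this order (a step that is already met when the one before it is completed fails the run):
1. the tamper is lifted off its pad in the gripper (height (world z) of tamper above 0.03 m and contact force between the fingers and tamper above 1 N), for 0.2 s.
2. all ten slugs are level while the tamper leans on them firmly (load on the bed, slugs included, above 19 N; the slugs weigh about 10 N) (z of slug1 in the frame of bed between 0.008 and 0.016 m and z of slug2 in the frame of bed between 0.008 and 0.016 m and z of slug3 in the frame of bed between 0.008 and 0.016 m and z of slug4 in the frame of bed between 0.008 and 0.016 m and z of slug5 in the frame of bed between 0.008 and 0.016 m and z of slug6 in the frame of bed between 0.008 and 0.016 m and z of slug7 in the frame of bed between 0.008 and 0.016 m and z of slug8 in the frame of bed between 0.008 and 0.016 m and z of slug9 in the frame of bed between 0.008 and 0.016 m and z of slug10 in the frame of bed between 0.008 and 0.016 m and contact force between bed and anything else above 19 N and (contact force between tamper and slug1 above 1 N or contact force between tamper and slug2 above 1 N or contact force between tamper and slug3 above 1 N or contact force between tamper and slug4 above 1 N or contact force between tamper and slug5 above 1 N or contact force between tamper and slug6 above 1 N or contact force between tamper and slug7 above 1 N or contact force between tamper and slug8 above 1 N or contact force between tamper and slug9 above 1 N or contact force between tamper and slug10 above 1 N)), for 0.3 s.
At the end, for the whole second after the job is handed in: All ten slugs lie in one layer on the bed, each centre less than 16 mm above the bed's face (no slug more than 3 mm proud), and the released tamper stands upright and still on its pad, its axis within 35 mm of the pad's centre (z of slug1 in the frame of bed between 0.008 and 0.016 m and z of slug2 in the frame of bed between 0.008 and 0.016 m and z of slug3 in the frame of bed between 0.008 and 0.016 m and z of slug4 in the frame of bed between 0.008 and 0.016 m and z of slug5 in the frame of bed between 0.008 and 0.016 m and z of slug6 in the frame of bed between 0.008 and 0.016 m and z of slug7 in the frame of bed between 0.008 and 0.016 m and z of slug8 in the frame of bed between 0.008 and 0.016 m and z of slug9 in the frame of bed between 0.008 and 0.016 m and z of slug10 in the frame of bed between 0.008 and 0.016 m and horizontal distance between tamper and pad below 0.035 m and height (world z) of tamper between 0.003 and 0.01 m and angle between tamper's own z axis and vertical below 0.1 rad and linear speed of tamper below 0.02 m/s); the robot touches nothing.
It fails at once if the bed is overloaded: more than 34 N on it, slugs included (a push of some 24 N) (contact force between bed and anything else above 34 N).
It fails at once if the slugs are pushed with the fingers or the arm instead of the tamper (contact force between any of the fingers, the arm and slug1 above 0.5 N or contact force between any of the fingers, the arm and slug2 above 0.5 N or contact force between any of the fingers, the arm and slug3 above 0.5 N or contact force between any of the fingers, the arm and slug4 above 0.5 N or contact force between any of the fingers, the arm and slug5 above 0.5 N or contact force between any of the fingers, the arm and slug6 above 0.5 N or contact force between any of the fingers, the arm and slug7 above 0.5 N or contact force between any of the fingers, the arm and slug8 above 0.5 N or contact force between any of the fingers, the arm and slug9 above 0.5 N or contact force between any of the fingers, the arm and slug10 above 0.5 N).
It fails at once if a bystander is moved by more than 15 mm (distance of any of dumbbell, weight_plate, chalk_jar from where it was at the start of the episode above 0.015 m).
It also fails if it takes over 67 s, if anything falls off the work surface, if the arm or the gripper's body presses on something with over 40 N, if the wrist force passes 120 N, or if a joint passes its speed limit or range.

## Working session

There is one attempt and no reset: what is moved stays moved. The work goes in short steps, Python scripts to look and compute and a tool call to move; the robot and the scene stay as the last step left them, time stands still between calls to the robot, and variables do not carry over. Pictures are saved under pics/ and viewed, at most 10 in all, crops included, and the job is handed in when it is done.

Besides the shell and the picture viewer there is one more tool, called as name(argument=value, ...), one argument or row to a line, values as JSON. play_rows: Moves the arm, as the interface text tells. Scaled input: -1 to 1 covers 30 mm each way for a shift and 0.15 rad each way for a turn. Its arguments: {"type":"object","properties":{"commands":{"type":"string"},"grip":{"type":"number"}},"required":["commands"]}

```bash
mkdir -p pics; python3 - <<'E'
from station import r,cams
import cv2,numpy as np
for n in ("top","side"):
    p,d=cams.capture(n); cv2.imwrite(f"pics/{n}0.png",p); np.save(f"{n}0.npy",d)
    c=cams.camera_info(n); print(n,np.round(c["mtx"],1).tolist(),np.round(c["R"],3).tolist(),np.round(c["t"],3).tolist())
s=r.sense(); print(s["time_s"],s["tcp_pos"],np.round(s["ee_rot"],3).tolist(),s["wrist_force"],s["gripper_width"])
E
```

```text
top [[448.3, 0.0, 284.4], [0.0, 448.3, 218.2], [0.0, 0.0, 1.0]] [[0.017, -1.0, 0.004], [-0.993, -0.017, -0.121], [0.121, -0.002, -0.993]] [-0.052, 0.605, 0.871]
side [[435.7, 0.0, 278.9], [0.0, 435.7, 207.3], [0.0, 0.0, 1.0]] [[-0.997, -0.083, 0.0], [-0.062, 0.739, -0.671], [0.056, -0.669, -0.741]] [0.603, 0.11, 1.004]
0.1 [ 0.15195714 -0.60568422  0.22156945] [[-0.97, -0.243, -0.001], [-0.243, 0.97, 0.002], [0.0, 0.002, -1.0]] [-0.02594148  0.46081692  0.11715065] 1.00149142988387
```

View pics/top0.png

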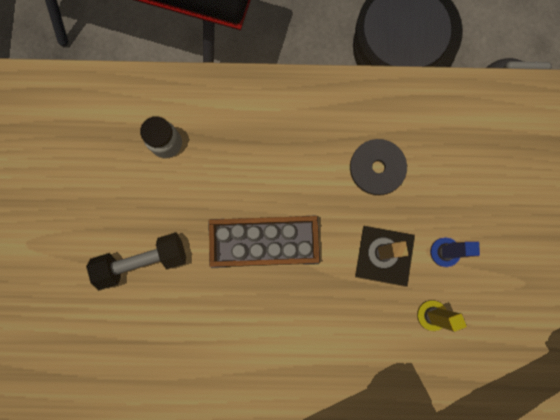

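View pics/side0.png

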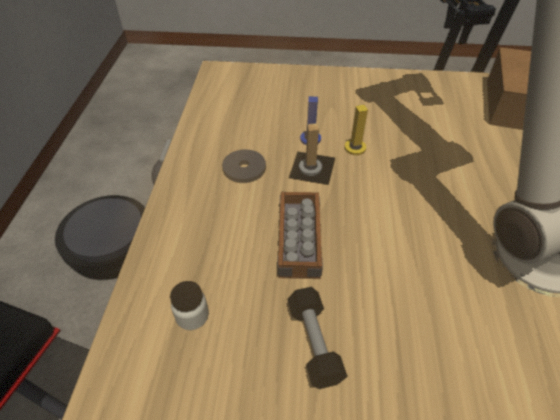

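Top view: the wooden tamper stands on the black pad, foot at (385,253) and handle top at (400,249). The lookalikes are blue at (446,252) and yellow at (433,316), and both are off the pad, so I choose the wooden one. The tray is at (264,242) with ten slugs. The side view agrees: wooden handle at (312,148) on the pad at (313,168). Next is a close crop and measurement.

```bash
cat > h.py <<'E'
import numpy as np,cv2
from station import r,cams
def cloud(n,d):
    c=cams.camera_info(n); K=np.array(c["mtx"]); R=np.array(c["R"]); t=np.array(c["t"])
    v,u=np.mgrid[:d.shape[0],:d.shape[1]]
    P=np.stack([(u-K[0,2])/K[0,0]*d,(v-K[1,2])/K[1,1]*d,d],-1)
    return (P-t)@R
def box(mask,X,h):
    "minAreaRect in world xy of masked points"
    q=X[mask][:,:2].astype(np.float32)*1000
    return cv2.minAreaRect(q)
E
python3 - <<'E'
from h import *
p=cv2.imread("pics/top0.png"); d=np.load("top0.npy"); X=cloud("top",d)
np.set_printoptions(suppress=True,precision=4)
print("table z",np.median(X[300:340,100:300,2]))
def near(m,z0,z1,u0,u1,v0,v1):
    k=np.zeros(d.shape,bool); k[v0:v1,u0:u1]=1
    return k&(X[...,2]>z0)&(X[...,2]<z1)&(d>0)
# handle top
k=near(0,.135,.16,370,425,230,280); print("handle top",k.sum(),X[k].mean(0),box(k,X,0))
k=near(0,.04,.15,370,425,225,290); print("handle all",k.sum(),np.median(X[k],0))
k=near(0,.012,.021,365,410,232,272); print("foot",k.sum(),np.median(X[k],0),box(k,X,0))
g=cv2.cvtColor(p,cv2.COLOR_BGR2HSV)
k=near(0,.002,.010,350,420,220,292)&(g[...,2]<60); print("pad",k.sum(),np.median(X[k],0),box(k,X,0))
k=near(0,.047,.058,195,335,205,280); print("rim",k.sum(),np.median(X[k],0),box(k,X,0))
# slugs
k=near(0,.035,.075,213,316,221,262).astype(np.uint8)
gr=(g[...,1]<60)&(k>0)
np.save("sl.npy",gr)
cr=cv2.resize(p[205:280,195:420],None,fx=3.5,fy=3.5,interpolation=cv2.INTER_CUBIC)
z=np.clip((X[205:280,195:420,2]-.01)/.06*255,0,255).astype(np.uint8)
zz=cv2.applyColorMap(cv2.resize(z,None,fx=3.5,fy=3.5,interpolation=cv2.INTER_NEAREST),cv2.COLORMAP_JET)
cv2.imwrite("pics/crop0.png",np.vstack([cr,zz]))
g=cv2.cvtColor(p,cv2.COLOR_BGR2GRAY)
for u in [223,238,253,271,289]:
    q=X[226:240,u-5:u+6].reshape(-1,3); q=q[(q[:,2]>.03)]; zt=np.percentile(q[:,2],85); print("A",u,zt, q[q[:,2]>zt-.003].mean(0))
for u in [239,257,274,289,305]:
    q=X[244:258,u-5:u+6].reshape(-1,3); q=q[(q[:,2]>.03)]; zt=np.percentile(q[:,2],85); print("B",u,zt, q[q[:,2]>zt-.003].mean(0))
E
```

```text
table z 0.0001392706445410428
handle top 228 [ 0.5411 -0.2453  0.1452] ((541.1397705078125, -246.17315673828125), (25.684825897216797, 25.900711059570312), 9.426376342773438)
handle all 387 [ 0.5399 -0.2365  0.1439]
foot 379 [ 0.5358 -0.2377  0.0157] ((540.6148681640625, -243.33145141601562), (60.86054992675781, 56.13520050048828), 13.192883491516113)
pad 1637 [ 0.5196 -0.2484  0.0058] ((535.8094482421875, -251.80422973632812), (106.9175796508789, 105.82512664794922), 80.77529907226562)
rim 1855 [0.5581 0.0004 0.0519] ((558.8538208007812, -1.0617904663085938), (94.16165161132812, 217.17071533203125), 3.1047203540802)
A 223 0.045826849296569876 [0.572  0.0803 0.0447]
A 238 0.0543857540489385 [0.575  0.0487 0.0628]
A 253 0.045798140414626556 [0.5736 0.0188 0.0626]
A 271 0.04550598650235451 [ 0.5768 -0.0158  0.0535]
A 289 0.045737374268872207 [ 0.5788 -0.0513  0.054 ]
B 239 0.045611791655494845 [0.5381 0.0479 0.0447]
B 257 0.04548701120192909 [0.5398 0.0118 0.0445]
B 274 0.04554662072054488 [ 0.5421 -0.0223  0.0446]
B 289 0.054650252486038525 [ 0.5409 -0.0522  0.0624]
B 305 0.04562344017489959 [ 0.543  -0.0823  0.074 ]
```

View pics/crop0.png

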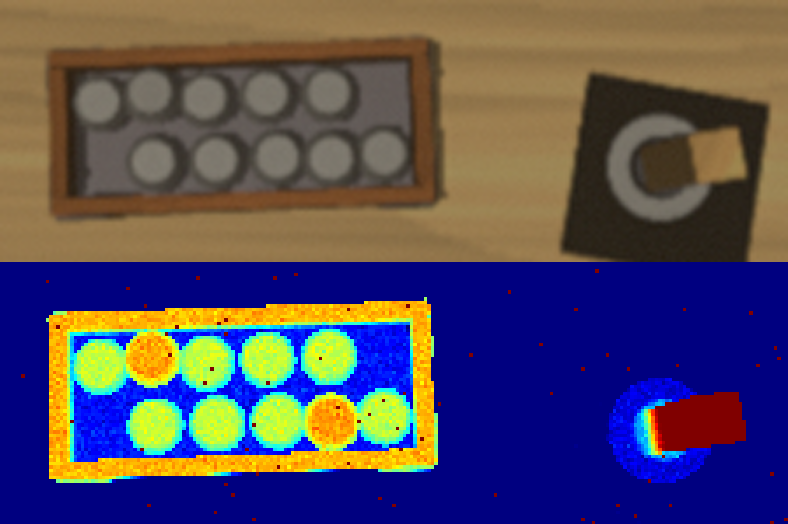

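The crop confirms the choice: a steel foot and wooden handle on the black pad. The handle measures 26 x 26 mm with its top at 0.145 m, which matches the 6 + 140 mm expected. The proud slugs, orange in the depth view, are at (.575,.049) and (.541,-.052) with tops at 54.5 mm. The others sit at 45.6 mm. I'll move above the tamper and turn the tool so the fingers close along the handle's x, at 9.4°.

play_rows(
  commands="0.926 0.857 0 0 0 0.71;0.926 0.857 0 0 0 0.71;0.926 0.857 0 0 0 0.71;0.926 0.857 0 0 0 0.71;0.926 0.857 0 0 0 0.71;0.926 0.857 0 0 0 0.71;0.926 0.857 0 0 0 0.71;0.926 0.857 0 0 0 0.71;0.926 0.857 0 0 0 0.71;0.926 0.857 0 0 0 0.71;0.926 0.857 0 0 0 0.71;0.926 0.857 0 0 0 0.71;0.926 0.857 0 0 0 0.71;0.926 0.857 0 0 0 0.71;0 0 0 0 0 0",
  grip=87,
)

```text
time_s: 1.6
tcp_pos: [0.5436, -0.2435, 0.2215]
ee_rot: [[0.171, -0.985, -0.0], [-0.985, -0.171, 0.0], [-0.0, 0.0, -1.0]]
wrist_force: [0.0, 0.3, 0.6]
gripper_width: 0.999
gripper_force: 0.0
```

play_rows(
  commands="-0.08 -0.08 0 0 0 0;0 0 -0.72 0 0 0;0 0 -0.72 0 0 0;0 0 -0.72 0 0 0;0 0 -0.72 0 0 0;0 0 -0.72 0 0 0;0 0 -0.72 0 0 0;0 0 0 0 0 0;0 0 0 0 0 0",
)

```text
time_s: 2.5
tcp_pos: [0.538, -0.2496, 0.0933]
ee_rot: [[0.164, -0.986, -0.001], [-0.986, -0.164, -0.0], [0.0, 0.001, -1.0]]
wrist_force: [-0.8, -0.0, 0.3]
gripper_width: 1.003
gripper_force: 0.0
```

```bash
python3 - <<'E'
from h import *
s=r.sense(); print(s["time_s"],s["tcp_pos"],s["wrist_force"])
p,d=cams.capture("side"); X=cloud("side",d)
k=np.zeros(d.shape,bool);k[110:190,280:345]=1
cv2.imwrite("pics/side1.png",cv2.resize(p[60:280,220:420],None,fx=2.7,fy=2.7))
E
```

```text
2.5 [ 0.53798113 -0.24962927  0.0932761 ] [-0.83360827 -0.0143684   0.30572587]
```

View pics/side1.png

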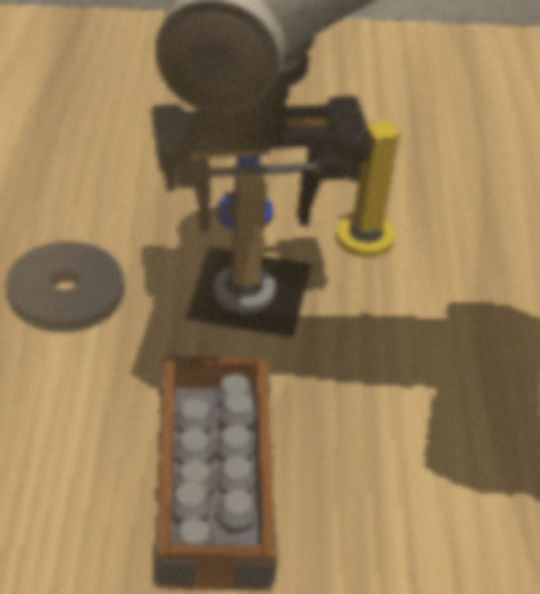

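The picture shows the open fingers straddling the handle, at (205,200) and (307,200) with the handle at (248,230), and clear of the yellow tamper. I'll centre the tool and close.

play_rows(
  commands="0.1 0.12 0 0 0 0;0 0 0 0 0 0;0 0 0 0 0 0",
)

```text
time_s: 2.85
tcp_pos: [0.5421, -0.245, 0.0938]
ee_rot: [[0.166, -0.986, 0.002], [-0.986, -0.166, -0.0], [0.001, -0.001, -1.0]]
wrist_force: [0.8, -0.9, -0.7]
gripper_width: 0.995
gripper_force: 0.0
```

play_rows(
  commands="0 0 0 0 0 0;0 0 0 0 0 0;0 0 0 0 0 0;0 0 0 0 0 0;0 0 0 0 0 0;0 0 0 0 0 0;0 0 0 0 0 0;0 0 0 0 0 0",
  grip=0,
)

```text
time_s: 3.65
tcp_pos: [0.5416, -0.2451, 0.0929]
ee_rot: [[0.165, -0.986, -0.0], [-0.986, -0.165, -0.0], [0.0, 0.0, -1.0]]
wrist_force: [0.1, 0.5, 0.0]
gripper_width: 0.355
gripper_force: 0.0
```

play_rows(
  commands="0 0 0 0 0 0;0 0 0 0 0 0;0 0 0 0 0 0;0 0 0 0 0 0",
)

```text
time_s: 4.05
tcp_pos: [0.5416, -0.2451, 0.0929]
ee_rot: [[0.165, -0.986, 0.0], [-0.986, -0.165, 0.0], [0.0, -0.0, -1.0]]
wrist_force: [-0.2, 0.1, -0.3]
gripper_width: 0.294
gripper_force: 30.0
```

play_rows(
  commands="0 0 0.3 0 0 0;0 0 0.5 0 0 0;0 0 0.7 0 0 0;0 0 0.7 0 0 0;0 0 0.7 0 0 0;0 0 0.3 0 0 0;0 0 0 0 0 0;0 0 0 0 0 0;0 0 0 0 0 0;0 0 0 0 0 0",
)

```text
time_s: 5.05
tcp_pos: [0.541, -0.2449, 0.1876]
ee_rot: [[0.165, -0.986, -0.002], [-0.986, -0.165, 0.001], [-0.001, 0.002, -1.0]]
wrist_force: [0.1, 0.3, -3.2]
gripper_width: 0.299
gripper_force: 30.0
```

play_rows(
  commands="0.06 0.4 0 0 0 0;0.06 0.72 0 0 0 0;0.06 0.72 0 0 0 0;0.06 0.72 0 0 0 0;0.06 0.72 0 0 0 0;0.06 0.72 0 0 0 0;0.06 0.72 0 0 0 0;0.06 0.72 0 0 0 0;0.06 0.6 0 0 0 0;0.06 0.4 0 0 0 0;0 0 -0.5 0 0 0;0 0 -0.4 0 0 0;0 0 0 0 0 0;0 0 0 0 0 0;0 0 0 0 0 0",
)

```text
time_s: 6.55
tcp_pos: [0.5601, -0.0522, 0.1625]
ee_rot: [[0.165, -0.986, 0.001], [-0.986, -0.165, -0.0], [0.0, -0.001, -1.0]]
wrist_force: [0.2, -0.5, -3.4]
gripper_width: 0.301
gripper_force: 30.0
```

```bash
python3 - <<'E'
from h import *
s=r.sense(); print(s["time_s"],s["tcp_pos"],s["wrist_force"],s["moment"])
p,d=cams.capture("side"); X=cloud("side",d)
cv2.imwrite("pics/side2.png",cv2.resize(p[100:300,220:400],None,fx=3,fy=3,interpolation=cv2.INTER_CUBIC)[:600])
R=np.array(s["ee_rot"]); T=np.array(s["tcp_pos"])
k=(np.abs(X[...,0]-T[0])<.05)&(np.abs(X[...,1]-T[1])<.05)&(d>0)
for a in np.arange(.06,.17,.01):
    m=k&(X[...,2]>a)&(X[...,2]<a+.01); q=X[m]
    if len(q)>5: print(round(a,3),len(q),q.min(0)*1000,q.max(0)*1000)
E
```

```text
6.55 [ 0.56011747 -0.05215278  0.16248939] [ 0.19173026 -0.47249071 -3.44530343] [ 0.0704551   0.12871266 -0.00022754]
0.07 29 [529.95418677 -46.65244529  73.48248764] [590.30530101 -19.88649349  79.96837108]
0.08 266 [530.2794015  -75.91597598  80.07642606] [588.85029086 -17.40886954  89.818284  ]
0.09 69 [542.40271952 -56.03704472  90.00116042] [576.99627781 -31.52935276  99.77834403]
0.1 39 [547.01725781 -51.49239973 100.0601316 ] [574.68810164 -33.25004872 109.87467064]
0.11 42 [545.25083552 -52.56596973 110.43483847] [573.18941791 -34.19926995 119.97602059]
0.12 42 [545.85667066 -55.18227301 120.40895741] [573.63192042 -35.71001947 129.82778552]
0.13 44 [546.46122768 -59.39649779 130.01018759] [574.19751635 -34.9015204  139.900867  ]
0.14 40 [546.62594654 -59.77416259 140.09117216] [574.30923478 -34.5491552  149.7354139 ]
0.15 41 [545.17678683 -45.55991049 150.15071876] [571.67647735 -34.64638364 159.90962313]
0.16 61 [537.20101297 -45.33236871 160.36660969] [580.55084243 -35.55001378 169.62855132]
0.17 75 [537.63728792 -47.08908724 170.00306569] [580.95100155 -34.03705824 179.96666575]
```

View pics/side2.png

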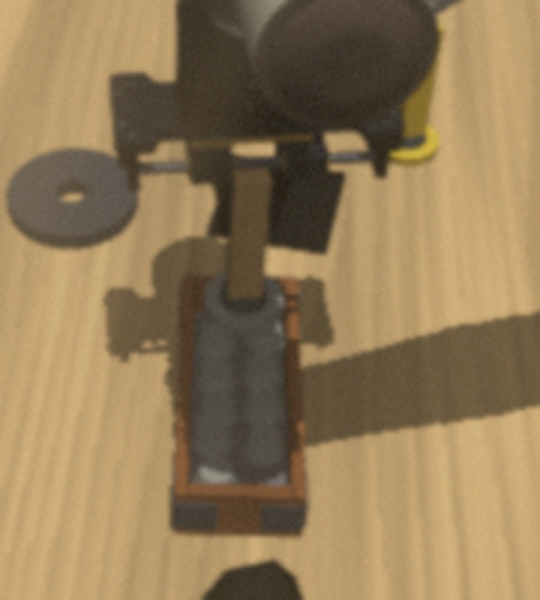

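The foot hangs centred over the tray's -y end, centre about (.560,-.049), nearly upright. I'll shift slightly and descend to just above the slug.

play_rows(
  commands="-0.05 -0.07 -0.3 0 0 0;0 0 -0.2 0 0 0;0 0 -0.1 0 0 0;0 0 -0.05 0 0 0;0 0 0 0 0 0;0 0 0 0 0 0",
)

```text
time_s: 7.2
tcp_pos: [0.5583, -0.0539, 0.1426]
ee_rot: [[0.165, -0.986, 0.0], [-0.986, -0.165, -0.0], [0.0, -0.0, -1.0]]
wrist_force: [0.7, -0.4, -2.9]
gripper_width: 0.3
gripper_force: 30.0
```

play_rows(
  commands="0 0 -0.02 0 0 0;0 0 -0.02 0 0 0;0 0 -0.02 0 0 0;0 0 0 0 0 0",
)

```text
time_s: 7.6
tcp_pos: [0.5581, -0.0539, 0.1406]
ee_rot: [[0.165, -0.986, -0.0], [-0.986, -0.165, 0.0], [-0.0, 0.0, -1.0]]
wrist_force: [-0.3, -0.3, -2.9]
gripper_width: 0.299
gripper_force: 30.0
```

play_rows(
  commands="0 0 -0.02 0 0 0;0 0 -0.02 0 0 0;0 0 0 0 0 0",
)

```text
time_s: 7.9
tcp_pos: [0.5583, -0.054, 0.1397]
ee_rot: [[0.165, -0.986, 0.0], [-0.986, -0.165, -0.0], [0.0, -0.0, -1.0]]
wrist_force: [0.0, -0.5, -2.6]
gripper_width: 0.299
gripper_force: 30.0
```

play_rows(
  commands="0 0 -0.02 0 0 0;0 0 -0.02 0 0 0;0 0 0 0 0 0",
)

```text
time_s: 8.2
tcp_pos: [0.5581, -0.0539, 0.1382]
ee_rot: [[0.165, -0.986, 0.0], [-0.986, -0.165, 0.0], [-0.0, -0.0, -1.0]]
wrist_force: [-1.0, 0.8, -2.5]
gripper_width: 0.299
gripper_force: 30.0
```

play_rows(
  commands="0 0 -0.02 0 0 0;0 0 -0.02 0 0 0;0 0 0 0 0 0",
)

```text
time_s: 8.5
tcp_pos: [0.5582, -0.0539, 0.137]
ee_rot: [[0.165, -0.986, 0.0], [-0.986, -0.165, 0.0], [-0.0, -0.0, -1.0]]
wrist_force: [-0.4, 0.2, -2.0]
gripper_width: 0.299
gripper_force: 30.0
```

play_rows(
  commands="0 0 -0.02 0 0 0;0 0 -0.02 0 0 0;0 0 0 0 0 0",
)

```text
time_s: 8.8
tcp_pos: [0.5582, -0.0538, 0.136]
ee_rot: [[0.165, -0.986, 0.0], [-0.986, -0.165, 0.0], [-0.0, -0.0, -1.0]]
wrist_force: [-0.7, 1.8, -0.1]
gripper_width: 0.297
gripper_force: 30.0
```

play_rows(
  commands="0 0 -0.02 0 0 0;0 0 -0.02 0 0 0;0 0 0 0 0 0",
)

```text
time_s: 9.1
tcp_pos: [0.5583, -0.0538, 0.1351]
ee_rot: [[0.165, -0.986, 0.001], [-0.986, -0.165, 0.0], [-0.0, -0.001, -1.0]]
wrist_force: [-0.5, 1.3, 2.8]
gripper_width: 0.297
gripper_force: 30.0
```

```bash
python3 - <<'E'
from h import *
s=r.sense(); print(s["time_s"],s["tcp_pos"],s["wrist_force"],s["moment"])
p,d=cams.capture("side"); X=cloud("side",d); cv2.imwrite("pics/side3.png",cv2.resize(p[120:280,240:380],None,fx=3.7,fy=3.7,interpolation=cv2.INTER_CUBIC)); T=s["tcp_pos"]
k=(np.abs(X[...,0]-T[0])<.034)&(np.abs(X[...,1]-T[1]-.003)<.036)&(d>0)
q=X[k&(X[...,2]>.045)&(X[...,2]<.072)]; 
for lo,hi in ((-.03,-.018),(-.01,.01),(.018,.03)):
    m=(q[:,0]-T[0]>lo)&(q[:,0]-T[0]<hi); z=q[m]; print(len(z),np.percentile(z[:,2],[5,25,50,75,95]))
f=X[k&(X[...,2]>.095)&(X[...,2]<.13)]
h=[(a,X[k&(X[...,2]>a)&(X[...,2]<a+.01)]) for a in (.075,.085,.095,.105,.115)]
for a,z in h: print(a,len(z),z[:,0].min(),z[:,0].max(),np.percentile(z[:,1],80))
E
```

```text
9.1 [ 0.55834797 -0.05381125  0.13505181] [-0.50330921  1.30221228  2.80694377] [ 0.79229498  0.66633059 -0.0344598 ]
76 [0.05134828 0.05632479 0.05775548 0.05865024 0.06000563]
107 [0.04972931 0.05649922 0.05858828 0.06423514 0.07055554]
72 [0.04606499 0.0556598  0.0570251  0.05850807 0.06012755]
0.075 40 0.5437560347875011 0.5694413588053775 -0.03846218461999708
0.085 33 0.5442626656023916 0.5699183525497072 -0.0383143739486554
0.095 36 0.544733250809654 0.5702307957695834 -0.03847732304530375
0.105 39 0.543267343621868 0.570884249221797 -0.038651705127876995
0.115 38 0.5434524001929603 0.5710204812314092 -0.03896667371171063
```

View pics/side3.png

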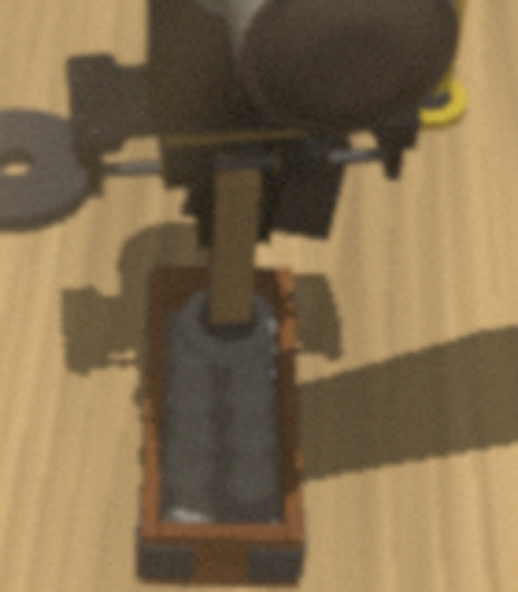

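The foot is flat on the fill, with its top at 0.0575, at about 6 N. It sits inside the walls, and the handle is upright. I'll keep pressing.

play_rows(
  commands="0 0 -0.02 0 0 0;0 0 -0.02 0 0 0;0 0 0 0 0 0;0 0 0 0 0 0",
)

```text
time_s: 9.55
tcp_pos: [0.5584, -0.0537, 0.1336]
ee_rot: [[0.165, -0.986, 0.001], [-0.986, -0.165, 0.0], [-0.0, -0.001, -1.0]]
wrist_force: [-1.0, 4.0, 3.7]
gripper_width: 0.296
gripper_force: 30.0
```

play_rows(
  commands="0 0 -0.02 0 0 0;0 0 0 0 0 0;0 0 0 0 0 0",
)

```text
time_s: 9.85
tcp_pos: [0.5584, -0.0538, 0.133]
ee_rot: [[0.165, -0.986, 0.001], [-0.986, -0.165, 0.0], [-0.0, -0.001, -1.0]]
wrist_force: [-1.2, 4.0, 3.9]
gripper_width: 0.295
gripper_force: 30.0
```

play_rows(
  commands="0 0 -0.02 0 0 0;0 0 -0.02 0 0 0;0 0 0 0 0 0;0 0 0 0 0 0",
)

```text
time_s: 10.25
tcp_pos: [0.5582, -0.0541, 0.1313]
ee_rot: [[0.165, -0.986, 0.0], [-0.986, -0.165, -0.0], [0.0, 0.0, -1.0]]
wrist_force: [0.5, 2.4, 2.4]
gripper_width: 0.298
gripper_force: 30.0
```

play_rows(
  commands="0 0 -0.02 0 0 0;0 0 0 0 0 0;0 0 0 0 0 0",
)

```text
time_s: 10.55
tcp_pos: [0.5581, -0.054, 0.1309]
ee_rot: [[0.165, -0.986, -0.0], [-0.986, -0.165, -0.0], [0.0, 0.0, -1.0]]
wrist_force: [-0.4, 2.1, 1.7]
gripper_width: 0.3
gripper_force: 30.0
```

play_rows(
  commands="0 0 -0.02 0 0 0;0 0 -0.02 0 0 0;0 0 0 0 0 0;0 0 0 0 0 0",
)

```text
time_s: 10.95
tcp_pos: [0.5583, -0.054, 0.1303]
ee_rot: [[0.165, -0.986, 0.0], [-0.986, -0.165, -0.0], [0.0, -0.0, -1.0]]
wrist_force: [-1.5, 3.2, 5.5]
gripper_width: 0.294
gripper_force: 30.0
```

play_rows(
  commands="0 0 -0.02 0 0 0;0 0 0 0 0 0;0 0 0 0 0 0",
)

```text
time_s: 11.25
tcp_pos: [0.5583, -0.0541, 0.13]
ee_rot: [[0.166, -0.986, 0.001], [-0.986, -0.166, -0.0], [0.001, -0.0, -1.0]]
wrist_force: [-0.7, 2.3, 6.5]
gripper_width: 0.296
gripper_force: 30.0
```

play_rows(
  commands="0 0 -0.02 0 0 0;0 0 0 0 0 0;0 0 0 0 0 0",
)

```text
time_s: 11.55
tcp_pos: [0.5584, -0.0541, 0.1297]
ee_rot: [[0.166, -0.986, 0.001], [-0.986, -0.166, -0.001], [0.001, -0.001, -1.0]]
wrist_force: [-1.4, 3.2, 8.9]
gripper_width: 0.299
gripper_force: 30.0
```

play_rows(
  commands="0 0 -0.02 0 0 0;0 0 0 0 0 0;0 0 0 0 0 0",
)

```text
time_s: 11.85
tcp_pos: [0.5583, -0.0541, 0.1295]
ee_rot: [[0.166, -0.986, 0.001], [-0.986, -0.166, -0.001], [0.001, -0.001, -1.0]]
wrist_force: [-2.6, 4.1, 10.8]
gripper_width: 0.298
gripper_force: 30.0
```

About 14 N with the foot at the level height. I'll lift and move to the second proud slug, checking the first by depth on the way.

play_rows(
  commands="0 0 0.1 0 0 0;0 0 0.3 0 0 0;0 0 0.5 0 0 0;0 0 0.5 0 0 0;0 0.4 0 0 0 0;0 0.6 0 0 0 0;0 0.7 0 0 0 0;0 0.7 0 0 0 0;0 0.6 0 0 0 0;0 0.4 0 0 0 0;0 0 0 0 0 0;0 0 0 0 0 0",
)

```text
time_s: 13.05
tcp_pos: [0.5576, 0.048, 0.1694]
ee_rot: [[0.166, -0.986, -0.002], [-0.986, -0.166, -0.001], [0.0, 0.002, -1.0]]
wrist_force: [0.4, -0.9, -4.2]
gripper_width: 0.298
gripper_force: 30.0
```

```bash
cat > m.py <<'E'
from h import *
s=r.sense(); T=s["tcp_pos"]; print(s["time_s"],T,s["wrist_force"])
for n in ("top","side"):
    p,d=cams.capture(n); X=cloud(n,d)
    c=np.array([.5589,-.0011,0]); a=np.radians(3.1); e=np.array([[np.cos(a),np.sin(a)],[-np.sin(a),np.cos(a)]])
    L=(X[...,:2]-c[:2])@e.T   # tray coords
    k=(np.abs(L[...,0])<.037)&(np.abs(L[...,1])<.0985)&(d>0)&(X[...,2]>.038)&(X[...,2]<.07)
    m=cv2.morphologyEx(k.astype(np.uint8),cv2.MORPH_OPEN,np.ones((3,3)))
    m[:, :]&=1
    nl,lab=cv2.connectedComponents(cv2.erode(m,np.ones((3,3))))
    print(n)
    for i in range(1,nl):
        q=lab==i
        if q.sum()>12: print(q.sum(),(L[q].mean(0)*1000).round(1),"z",(np.percentile(X[q][:,2],[10,50,90])*1000).round(1))
E
python3 m.py
```

```text
13.05 [0.55757878 0.04797467 0.16935342] [ 0.38023522 -0.8666655  -4.24063551]
top
97 [ 17.5 -15.1] z [42.3 44.1 45.9]
100 [ 17.7 -50.7] z [42.  44.1 46.2]
48 [18.8 15.3] z [42.6 44.  45.2]
99 [-17.7 -81.8] z [41.8 44.5 45.9]
99 [-17.3 -16. ] z [42.6 44.4 46.1]
100 [-20.9 -48.7] z [42.3 44.2 46.5]
42 [-17.8  11.4] z [42.3 44.  45.8]
side
23 [ 21.9 -41. ] z [42.6 44.6 46.1]
19 [-26.4 -40.2] z [42.7 44.5 46.2]
133 [19.1 72.2] z [42.9 46.1 52.7]
54 [-18.5  58.4] z [42.6 44.2 45.7]
```

The first slug is level: its top reads 44.2 mm, the same as the rest. Pressing the second now.

play_rows(
  commands="0.04 0 -0.3 0 0 0;0 0 -0.3 0 0 0;0 0 -0.2 0 0 0;0 0 -0.1 0 0 0;0 0 -0.05 0 0 0;0 0 0 0 0 0;0 0 0 0 0 0",
)

```text
time_s: 13.85
tcp_pos: [0.5596, 0.0481, 0.1418]
ee_rot: [[0.165, -0.986, 0.001], [-0.986, -0.165, 0.0], [-0.0, -0.001, -1.0]]
wrist_force: [-0.3, -0.7, -3.0]
gripper_width: 0.296
gripper_force: 30.0
```

play_rows(
  commands="0 0 -0.02 0 0 0;0 0 -0.02 0 0 0;0 0 -0.02 0 0 0;0 0 0 0 0 0;0 0 0 0 0 0",
)

```text
time_s: 14.35
tcp_pos: [0.5592, 0.048, 0.1398]
ee_rot: [[0.165, -0.986, -0.0], [-0.986, -0.165, -0.0], [0.0, 0.0, -1.0]]
wrist_force: [-0.1, 0.1, -2.7]
gripper_width: 0.299
gripper_force: 30.0
```

play_rows(
  commands="0 0 -0.02 0 0 0;0 0 -0.02 0 0 0;0 0 0 0 0 0;0 0 0 0 0 0",
)

```text
time_s: 14.75
tcp_pos: [0.5593, 0.0481, 0.1385]
ee_rot: [[0.165, -0.986, -0.0], [-0.986, -0.165, -0.0], [0.0, 0.0, -1.0]]
wrist_force: [-0.8, -0.7, -2.7]
gripper_width: 0.296
gripper_force: 30.0
```

play_rows(
  commands="0 0 -0.02 0 0 0;0 0 -0.02 0 0 0;0 0 0 0 0 0;0 0 0 0 0 0",
)

```text
time_s: 15.15
tcp_pos: [0.5593, 0.048, 0.1374]
ee_rot: [[0.165, -0.986, -0.0], [-0.986, -0.165, -0.0], [0.0, 0.0, -1.0]]
wrist_force: [-0.9, 0.2, -1.6]
gripper_width: 0.293
gripper_force: 30.0
```

play_rows(
  commands="0 0 -0.02 0 0 0;0 0 -0.02 0 0 0;0 0 0 0 0 0;0 0 0 0 0 0",
)

```text
time_s: 15.55
tcp_pos: [0.5594, 0.0479, 0.1363]
ee_rot: [[0.165, -0.986, 0.0], [-0.986, -0.165, -0.0], [0.0, -0.0, -1.0]]
wrist_force: [-0.9, -1.4, 0.7]
gripper_width: 0.3
gripper_force: 30.0
```

play_rows(
  commands="0 0 -0.02 0 0 0;0 0 -0.02 0 0 0;0 0 0 0 0 0;0 0 0 0 0 0",
)

```text
time_s: 15.95
tcp_pos: [0.5594, 0.0478, 0.1353]
ee_rot: [[0.165, -0.986, 0.0], [-0.986, -0.165, -0.0], [0.0, -0.0, -1.0]]
wrist_force: [-1.3, -2.2, 3.6]
gripper_width: 0.292
gripper_force: 30.0
```

play_rows(
  commands="0 0 -0.02 0 0 0;0 0 0 0 0 0;0 0 0 0 0 0",
)

```text
time_s: 16.25
tcp_pos: [0.5594, 0.0479, 0.1347]
ee_rot: [[0.165, -0.986, 0.0], [-0.986, -0.165, -0.0], [0.0, -0.0, -1.0]]
wrist_force: [-2.6, -3.7, 6.0]
gripper_width: 0.291
gripper_force: 30.0
```

play_rows(
  commands="0 0 -0.02 0 0 0;0 0 0 0 0 0;0 0 0 0 0 0",
)

```text
time_s: 16.55
tcp_pos: [0.5595, 0.0478, 0.1342]
ee_rot: [[0.165, -0.986, 0.0], [-0.986, -0.165, -0.0], [0.0, -0.0, -1.0]]
wrist_force: [-2.8, -3.2, 5.8]
gripper_width: 0.296
gripper_force: 30.0
```

play_rows(
  commands="0 0 -0.02 0 0 0;0 0 0 0 0 0;0 0 0 0 0 0",
)

```text
time_s: 16.85
tcp_pos: [0.5595, 0.0478, 0.1337]
ee_rot: [[0.166, -0.986, 0.0], [-0.986, -0.166, -0.001], [0.001, -0.0, -1.0]]
wrist_force: [-3.6, -3.0, 6.1]
gripper_width: 0.301
gripper_force: 30.0
```

play_rows(
  commands="0 0 -0.02 0 0 0;0 0 0 0 0 0;0 0 0 0 0 0",
)

```text
time_s: 17.15
tcp_pos: [0.5595, 0.0477, 0.1333]
ee_rot: [[0.166, -0.986, 0.0], [-0.986, -0.166, -0.001], [0.001, -0.0, -1.0]]
wrist_force: [-3.4, -4.2, 5.9]
gripper_width: 0.294
gripper_force: 30.0
```

play_rows(
  commands="0 0 -0.02 0 0 0;0 0 -0.02 0 0 0;0 0 0 0 0 0;0 0 0 0 0 0",
)

```text
time_s: 17.55
tcp_pos: [0.5595, 0.0475, 0.1322]
ee_rot: [[0.166, -0.986, 0.0], [-0.986, -0.166, -0.001], [0.001, -0.0, -1.0]]
wrist_force: [-2.3, -4.3, 6.4]
gripper_width: 0.297
gripper_force: 30.0
```

play_rows(
  commands="0 0 -0.02 0 0 0;0 0 -0.02 0 0 0;0 0 0 0 0 0;0 0 0 0 0 0",
)

```text
time_s: 17.95
tcp_pos: [0.5595, 0.0474, 0.1312]
ee_rot: [[0.166, -0.986, 0.001], [-0.986, -0.166, -0.001], [0.001, -0.0, -1.0]]
wrist_force: [-1.9, -4.2, 8.1]
gripper_width: 0.295
gripper_force: 30.0
```

play_rows(
  commands="0 0 -0.02 0 0 0;0 0 0 0 0 0;0 0 0 0 0 0",
)

```text
time_s: 18.25
tcp_pos: [0.5595, 0.0473, 0.1305]
ee_rot: [[0.166, -0.986, 0.0], [-0.986, -0.166, -0.001], [0.001, -0.0, -1.0]]
wrist_force: [-2.4, -4.3, 7.9]
gripper_width: 0.297
gripper_force: 30.0
```

play_rows(
  commands="0 0 -0.02 0 0 0;0 0 0 0 0 0;0 0 0 0 0 0",
)

```text
time_s: 18.55
tcp_pos: [0.5596, 0.0474, 0.13]
ee_rot: [[0.166, -0.986, 0.001], [-0.986, -0.166, -0.001], [0.001, -0.0, -1.0]]
wrist_force: [-3.0, -5.4, 7.1]
gripper_width: 0.293
gripper_force: 30.0
```

play_rows(
  commands="0 0 -0.02 0 0 0;0 0 0 0 0 0;0 0 0 0 0 0",
)

```text
time_s: 18.85
tcp_pos: [0.5596, 0.0473, 0.1298]
ee_rot: [[0.166, -0.986, 0.001], [-0.986, -0.166, -0.001], [0.002, -0.0, -1.0]]
wrist_force: [-2.8, -3.9, 9.9]
gripper_width: 0.298
gripper_force: 30.0
```

play_rows(
  commands="0 0 -0.02 0 0 0;0 0 0 0 0 0;0 0 0 0 0 0;0 0 0 0 0 0",
)

```text
time_s: 19.25
tcp_pos: [0.5596, 0.0473, 0.1295]
ee_rot: [[0.166, -0.986, 0.001], [-0.986, -0.166, -0.002], [0.002, -0.001, -1.0]]
wrist_force: [-4.0, -4.5, 10.6]
gripper_width: 0.296
gripper_force: 30.0
```

play_rows(
  commands="0 0 -0.01 0 0 0;0 0 0 0 0 0;0 0 0 0 0 0;0 0 0 0 0 0",
)

```text
time_s: 19.65
tcp_pos: [0.5596, 0.0473, 0.1295]
ee_rot: [[0.166, -0.986, 0.001], [-0.986, -0.166, -0.002], [0.002, -0.001, -1.0]]
wrist_force: [-4.2, -4.9, 11.6]
gripper_width: 0.295
gripper_force: 30.0
```

About 15 N held at the level height. I'll lift, move clear towards the pad and measure all the slugs.

play_rows(
  commands="0 0 0.1 0 0 0;0 0 0.3 0 0 0;0 0 0.6 0 0 0;0 0 0.7 0 0 0;0 -0.5 0.3 0 0 0;0 -0.9 0 0 0 0;0 -0.9 0 0 0 0;0 -0.9 0 0 0 0;0 -0.9 0 0 0 0;0 -0.9 0 0 0 0;0 -0.9 0 0 0 0;0 -0.9 0 0 0 0;0 -0.9 0 0 0 0;0 -0.9 0 0 0 0;0 -0.6 0 0 0 0;0 -0.3 0 0 0 0;0 0 0 0 0 0;0 0 0 0 0 0;0 0 0 0 0 0",
)

```text
time_s: 21.55
tcp_pos: [0.5594, -0.236, 0.1873]
ee_rot: [[0.166, -0.986, -0.0], [-0.986, -0.166, 0.0], [-0.0, 0.0, -1.0]]
wrist_force: [0.1, 0.6, -3.3]
gripper_width: 0.297
gripper_force: 30.0
```

```bash
python3 m.py; python3 - <<'E'
from h import *
s=r.sense(); T=s["tcp_pos"]; p,d=cams.capture("side"); X=cloud("side",d)
cv2.imwrite("pics/side4.png",cv2.resize(p[60:280,220:420],None,fx=2.7,fy=2.7,interpolation=cv2.INTER_CUBIC))
k=(np.abs(X[...,0]-T[0])<.05)&(np.abs(X[...,1]-T[1])<.045)&(d>0)
for a in np.arange(.07,.15,.01):
    q=X[k&(X[...,2]>a)&(X[...,2]<a+.01)]
    if len(q)>5: print(round(a,3),len(q),(q.min(0)*1000).round(1),(q.max(0)*1000).round(1),(np.median(q,0)*1000).round(1))
E
```

```text
21.55 [ 0.55936704 -0.23603677  0.18729807] [ 0.09270683  0.64846105 -3.29866544]
top
103 [19.6 48.3] z [42.2 44.3 47.1]
78 [ 17.  -17.6] z [42.3 44.3 46.5]
102 [16.  81.1] z [43.  44.5 46.2]
101 [15.7 15.6] z [42.7 44.6 46.3]
92 [-18.5  50.3] z [42.5 44.2 46.7]
105 [-18.1  17.6] z [42.4 44.4 45.9]
67 [-16.9 -12.4] z [42.3 44.2 46. ]
side
99 [ -7.4 -84.9] z [42.5 44.9 48.9]
51 [ 18.2 -43.8] z [42.3 44.1 46.4]
113 [-18.4 -25. ] z [41.4 43.8 45.7]
52 [ 18.5 -10.5] z [42.3 44.  45.9]
54 [16.2 23. ] z [41.8 44.1 45.5]
56 [-17.9  23.4] z [42.3 43.8 45.4]
61 [19.7 55.2] z [42.9 44.6 46.4]
68 [-18.2  57.7] z [42.3 43.9 46. ]
44 [16.5 86.9] z [42.9 44.6 45.7]
0.1 115 [ 529.6 -262.4  100.2] [ 589.2 -199.8  110. ] [ 559.1 -214.4  107.9]
0.11 147 [ 530.  -257.2  110.1] [ 588.3 -203.2  120. ] [ 559.6 -220.5  111.7]
0.12 49 [ 543.3 -242.6  120.3] [ 576.2 -217.6  129.4] [ 558.3 -222.9  122.6]
0.13 36 [ 546.2 -232.5  130. ] [ 571.8 -217.2  139.5] [ 558.7 -222.4  134.4]
0.14 43 [ 544.5 -236.6  140.3] [ 572.4 -218.3  150. ] [ 559.  -223.   144.9]
```

View pics/side4.png

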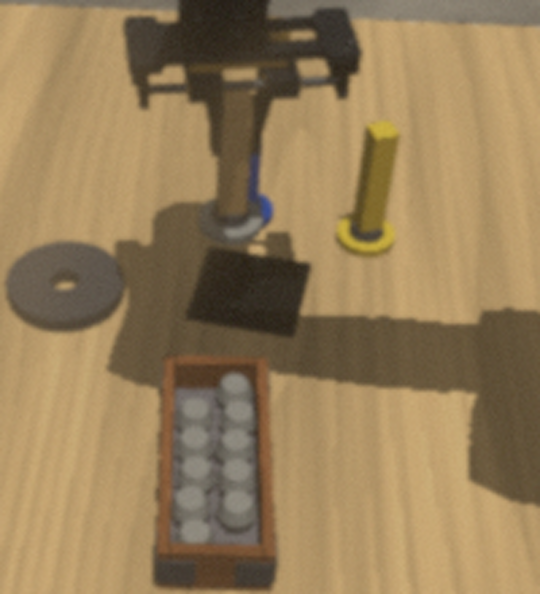

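The picture shows all ten slugs at one level: tops 43.8–44.6 mm by depth, in two even rows at (190–240, 385–535). The tamper hangs upright, with the pad at (250,290). I'll move over the pad and lower it.

play_rows(
  commands="-0.36 -0.24 -0.3 0 0 0;-0.36 -0.23 -0.6 0 0 0;0 0 -0.7 0 0 0;0 0 -0.6 0 0 0;0 0 -0.4 0 0 0;0 0 -0.25 0 0 0;0 0 -0.1 0 0 0;0 0 0 0 0 0;0 0 0 0 0 0;0 0 0 0 0 0",
)

```text
time_s: 22.7
tcp_pos: [0.5383, -0.2512, 0.0998]
ee_rot: [[0.165, -0.986, 0.002], [-0.986, -0.165, -0.0], [0.001, -0.002, -1.0]]
wrist_force: [-0.5, 0.6, -3.3]
gripper_width: 0.296
gripper_force: 30.0
```

play_rows(
  commands="0 0 -0.03 0 0 0;0 0 -0.03 0 0 0;0 0 0 0 0 0;0 0 0 0 0 0",
)

```text
time_s: 23.1
tcp_pos: [0.5377, -0.2511, 0.0971]
ee_rot: [[0.165, -0.986, -0.0], [-0.986, -0.165, 0.0], [-0.0, 0.0, -1.0]]
wrist_force: [0.7, 0.2, -2.7]
gripper_width: 0.297
gripper_force: 30.0
```

play_rows(
  commands="0 0 -0.03 0 0 0;0 0 -0.03 0 0 0;0 0 -0.03 0 0 0;0 0 0 0 0 0;0 0 0 0 0 0",
)

```text
time_s: 23.6
tcp_pos: [0.5377, -0.251, 0.0944]
ee_rot: [[0.165, -0.986, -0.0], [-0.986, -0.165, 0.0], [-0.0, 0.0, -1.0]]
wrist_force: [-0.6, 0.1, -3.6]
gripper_width: 0.298
gripper_force: 30.0
```

play_rows(
  commands="0 0 -0.03 0 0 0;0 0 0 0 0 0;0 0 0 0 0 0",
)

```text
time_s: 23.9
tcp_pos: [0.5377, -0.251, 0.0935]
ee_rot: [[0.165, -0.986, -0.0], [-0.986, -0.165, 0.0], [-0.0, 0.0, -1.0]]
wrist_force: [-0.8, -0.1, -4.3]
gripper_width: 0.296
gripper_force: 30.0
```

play_rows(
  commands="0 0 -0.03 0 0 0;0 0 0 0 0 0;0 0 0 0 0 0",
)

```text
time_s: 24.2
tcp_pos: [0.5379, -0.2511, 0.0929]
ee_rot: [[0.165, -0.986, 0.0], [-0.986, -0.165, -0.0], [0.0, -0.0, -1.0]]
wrist_force: [0.6, 0.0, -1.8]
gripper_width: 0.295
gripper_force: 30.0
```

play_rows(
  commands="0 0 -0.02 0 0 0;0 0 0 0 0 0;0 0 0 0 0 0",
)

```text
time_s: 24.5
tcp_pos: [0.538, -0.2512, 0.0929]
ee_rot: [[0.166, -0.986, 0.001], [-0.986, -0.166, -0.0], [0.001, -0.001, -1.0]]
wrist_force: [-1.8, 0.6, 4.9]
gripper_width: 0.299
gripper_force: 30.0
```

The foot is on the pad. I'll ease off slightly, open, and retreat straight up.

play_rows(
  commands="0 0 0.015 0 0 0;0 0 0 0 0 0",
)

```text
time_s: 24.7
tcp_pos: [0.538, -0.2512, 0.0929]
ee_rot: [[0.165, -0.986, 0.001], [-0.986, -0.165, -0.0], [0.0, -0.001, -1.0]]
wrist_force: [-0.7, 1.4, 4.1]
gripper_width: 0.295
gripper_force: 30.0
```

play_rows(
  commands="0 0 0 0 0 0;0 0 0 0 0 0;0 0 0 0 0 0;0 0 0 0 0 0;0 0 0 0 0 0;0 0 0 0 0 0;0 0 0 0 0 0;0 0 0 0 0 0",
  grip=80,
)

```text
time_s: 25.5
tcp_pos: [0.5377, -0.2511, 0.0925]
ee_rot: [[0.165, -0.986, 0.0], [-0.986, -0.165, -0.0], [0.0, -0.0, -1.0]]
wrist_force: [0.0, -0.3, -0.0]
gripper_width: 0.889
gripper_force: 0.0
```

play_rows(
  commands="0 0 0.3 0 0 0;0 0 0.5 0 0 0;0 0 0.8 0 0 0;0 0 0.9 0 0 0;0 0 0.9 0 0 0;0 0 0.6 0 0 0;-0.5 -0.8 0 0 0 0;-0.5 -0.9 0 0 0 0;-0.5 -0.9 0 0 0 0;-0.5 -0.9 0 0 0 0;-0.5 -0.9 0 0 0 0;-0.4 -0.5 0 0 0 0;0 0 0 0 0 0;0 0 0 0 0 0;0 0 0 0 0 0",
)

```text
time_s: 27.0
tcp_pos: [0.4512, -0.3975, 0.2129]
ee_rot: [[0.166, -0.986, 0.001], [-0.986, -0.166, -0.0], [0.0, -0.0, -1.0]]
wrist_force: [0.1, 0.3, -0.9]
gripper_width: 0.924
gripper_force: 0.0
```

```bash
python3 m.py; python3 - <<'E'
from h import *
p,d=cams.capture("side"); X=cloud("side",d)
cv2.imwrite("pics/side5.png",cv2.resize(p[60:280,220:420],None,fx=2.7,fy=2.7,interpolation=cv2.INTER_CUBIC))
k=(np.abs(X[...,0]-.538)<.04)&(np.abs(X[...,1]+.251)<.04)&(d>0)
for a in (.012,.05,.09,.13,.142):
    q=X[k&(X[...,2]>a)&(X[...,2]<a+.008)]
    if len(q)>5: print(a,len(q),(q.min(0)*1000).round(1),(q.max(0)*1000).round(1),(np.median(q,0)*1000).round(1))
E
```

```text
27.0 [ 0.45119627 -0.39751097  0.21285564] [ 0.07646534  0.25728439 -0.89592557]
top
101 [19.6 48.5] z [42.1 44.8 46.7]
102 [ 17.5 -17.4] z [42.2 44.  45.8]
102 [ 17.8 -50.9] z [42.1 44.4 46.2]
107 [16.4 80.9] z [42.2 44.3 46.2]
102 [15.6 15.7] z [42.3 44.2 46. ]
108 [-18.2 -81.5] z [41.8 44.3 46.4]
107 [-18.2  17.3] z [42.1 44.2 46.4]
95 [-18.1 -16.4] z [42.2 44.6 46.4]
106 [-20.5 -48.7] z [42.2 44.4 46.3]
107 [-18.4  50.4] z [42.6 44.7 46.5]
side
14 [ 24.2 -95.9] z [41.6 45.4 48.4]
15 [ -2.5 -95.2] z [42.5 47.4 50. ]
60 [-18.8 -80.3] z [41.9 44.5 46.6]
50 [ 18.  -44.2] z [41.9 44.4 45.7]
50 [-20.9 -41.7] z [42.1 44.4 46.1]
51 [ 18.1 -10.5] z [42.4 44.3 46.2]
54 [-17.2  -9.3] z [42.2 43.9 46.3]
59 [16.2 22.1] z [42.1 43.9 45.9]
59 [-17.6  24.3] z [42.5 44.4 46.2]
69 [19.9 56. ] z [42.5 44.6 46.4]
61 [-18.2  57.3] z [43.  44.1 45.7]
44 [15.5 86.2] z [42.2 44.3 46.2]
0.012 167 [ 507.9 -273.9   12. ] [ 568.1 -216.9   19.3] [ 537.5 -236.7   15.8]
0.05 22 [ 523.8 -255.8   50.1] [ 551.1 -231.7   57.9] [ 538.6 -238.1   53.6]
0.09 32 [ 523.9 -246.3   90.1] [ 550.3 -232.7   98. ] [ 538.2 -237.3   94.8]
0.13 28 [ 524.  -245.5  130.4] [ 549.7 -232.8  138. ] [ 536.8 -237.3  134.4]
0.142 74 [ 525.  -261.1  142.8] [ 550.7 -232.2  148.7] [ 537.7 -246.   145.6]
```

View pics/side5.png

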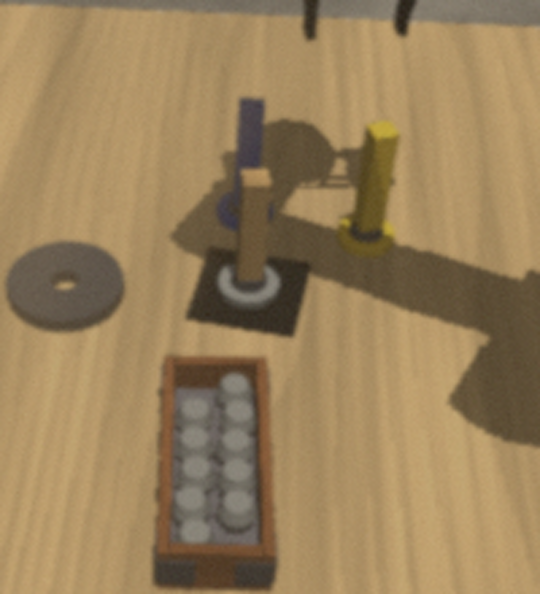

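The picture shows the tamper upright at (250,285) on the pad, about 4 mm from its centre, and all ten slugs at one level (44–45 mm tops). The gripper is clear and everything else is in place.

```bash
python3 -c "
from station import r
print(r.finish_job())"
```

```text
the job is handed in; nothing more can be done
None
```

The job is handed in, with no verdict shown: by camera depth all ten slugs are level on the bed, each proud slug was pressed at about 14–15 N, and the tamper stands released and upright near the middle of its pad.

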